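# Lift the tube carrier out of the latched sample case

### The arm

A 6-joint arm with a two-finger parallel gripper is mounted at the origin on the work surface. World frame = base frame: x ahead of the robot, y to its left, z up, the work surface at z = 0. Lengths are in m, angles in rad, forces in N, time in s.
With the tool pointing down it reaches from about 0.35 to 0.85 m from the base axis. Payload 8.1 kg.
Tool frame: the origin (TCP) lies on the mounting face of the last link; the fingertips stand 186 mm ahead of it and the grasp point (between the pads) lies 167 mm ahead of it; z points along the fingers, y is the line along which they close (so a half turn about z gives the same grasp; the last joint's range is limited). The gripper opens to 93 mm and grips with 3 to 60 N. Pads are 15 mm wide; open, the fingers measure 128 mm over their backs; the gripper's body (75 mm by 188 mm) begins 65 mm behind the grasp point.
Start: joints at [-1.358, 0.13, 1.488, -0, 1.523, -0.085], TCP at [0.176, -0.574, 0.405] pointing down, gripper open.
Joint ranges: [-2.96, 2.96], [-0.89, 2.26], [0.02, 2.5], [-1.34, 4.48], [0, 2.73], [-2.66, 2.66]. Speed limits (rad/s): [2.39, 2.39, 2.79, 3.14, 3.14, 3.14].

### API

Orientations are given as a rotation vector (axis times angle).
In Python, from plant import read_state, read_camera, camera_params, close_job gives the robot as it stands. The module is installed in compiled form; this text tells all that it offers.
- The arm moves only by the tool servo_tool, never from a script. Its argument "increments" is a list of rows, each an object with "slide": the shift along the tool's x, y, z in mm, a list of three; "dr": the turn, a rotation vector about the tool's x, y, z in rad, a list of three; "jaw": the closure, from 0 (fully open) to 1 (shut). In form: [{"slide": [x, y, z], "dr": [ax, ay, az], "jaw": jaw}, ...]. A call has 1 to 20 rows; each row is the pose to reach, as a shift and turn from the pose commanded when the call began, along the tool's axes at that moment; what a row does not reach only later rows make up. A row lasts 1/10 s, in which the tool goes at most 50 mm and 8.59 degrees, less where a joint would pass 70% of its speed; a pose out of reach is approached as far as the arm can. A call with a gripper value outside its range is refused whole. The fingers move at their own pace and stop on an object; "force" is the grip in N (left out, the last holds). Time passes only in rows, so rows that repeat a pose let the fingers close. It gives the time, the measured TCP pose, the force, the opening and the grip force at its end, in the units of the state.
- read_state(): the state, without advancing time (a new reading comes with each control period).
- read_camera(name): name is "scene" or "top"; returns (picture, depth): 480x640x3 uint8, red, green, blue; 480x640 float32, m along the optical axis (not along the pixel's ray), 0 where there is no reading.
- camera_params(name): a dict with "fx", "fy", "cx", "cy" (pixels), "k1" (the pictures are not rectified: a ray, as slopes to the right and down, at radius r is drawn at 1 + k1 r^2 times it, then the intrinsics apply), "rvec" (rotation vector, rad) and "tvec" (3), from world to camera coordinates, as OpenCV has them. Camera axes: x right, y down, z forward; pixel columns grow to the right and rows downward; lengths in m; the calibration is good to about 2 mm. A picture is of the moment at which its call begins. camera_params takes no time and is no camera call.
- close_job(): hands the job in; it is judged then, once.
The state is a dict: "t": time; "q": joint angles; "dq": joint speeds; "joint_torque": joint torques, N m; "tool_pos": TCP position; "orientation": TCP orientation; "force": force on the tool from outside, world axes, zero at the start; "wrist_torque": the same for the moment, N m; "opening": finger opening in m; "gripper_force": force on a finger pad.
Only numpy, scipy, OpenCV 4.12 (cv2) and the standard library are available. Lean on these libraries where they do the work, as an engineer would, in place of code of your own. Each camera call takes 0.05 s, during which the arm holds its last target. There are 200 camera calls.

### The job

Swing the latch lever on the front of the sample case sideways until it is right off the lid, open the clear lid until it stands upright, then take the carrier with the eight slim tubes by its handle bar and lift it straight out, never tipping it. Finish while still holding it in the air, level and motionless, its underside a good 3 cm or more above the rim of the case, with the lid left open. Leave the carrier with the four wide vials in the case and everything else on the bench where it stands.

Things in the scene. Friction and masses are not known exactly. Their poses are not given: they have to be found in the camera images.
- case: Grey sample case fixed to the bench: open box 172 (x) x 288 (y) x 112 mm high, walls and floor 6 mm. Origin: centre of underside; -x is its front (latch side, towards the robot). A 6 mm wall at y = 0 makes two bays; in each a carrier stands on the floor at about y = +70 or -70 mm, shifted a few mm; either carrier may be in either bay.
- latch (a joint): Latch lever on a vertical pivot at the case's front, 85 mm left (+y) of the middle. 0 = pointing to case +x over the lid, blocking it; grows as it swings left (counter-clockwise from above), stop at 1.9. Off the lid from 1.31: swing to 1.5 or more. Starts at 0 to 0.3, stays where left, 1 to 2 N at the knob. Steel bar 14 mm wide, reaching 58 mm from the pivot, 123 to 131 mm above the bench.
- latch_knob (a point): Grip point on the latch's upright black round knob: 14 mm diameter, standing on the lever 49 mm from the pivot, from 131 to 167 mm above the bench; the point is on its axis at 153 mm height.
- latch_hinge (a point): Point on the latch's vertical pivot axis, in the lever's mid-thickness.
- lid (a joint): Clear lid (172 x 288 x 6 mm, 0.25 kg, grey trim) hinged on the case's top back (+x) edge: 0 = shut, grows as the front edge rises up and back, 1.57 = upright, stop at 1.85. A stiff hinge keeps it at any angle; it takes 2 to 4 N at the handle. Its top is 119 mm above the bench when shut. Open it to 1.5 or more.
- lid_handle (a point): Grip point in the lid's black pull: an upright fin at the middle of the lid's front, 34 mm long (case x), 10 mm thick (case y), rising 42 mm from the lid's top. The point is mid-fin, 28 mm above the lid's top (147 mm above the bench when shut), 155 mm in front of the hinge line. Pinched across its thickness from above, it can turn between the fingers as the lid swings.
- lid_hinge (a point): Middle of the lid's hinge line, 113 mm above the bench; its y axis is the hinge axis.
- tube_carrier: The carrier to lift: white plastic, loose, 125 (x) x 95 (y) x 98 mm high, 0.25 to 0.42 kg, origin at the centre of its underside, weight centred. Holds eight slim tubes (fixed in it, black caps 19 mm wide, tops 68 mm above its underside) in two rows of four at y = +-30 mm. Its x axis and handle bar run along the case's x within about 0.06 rad.
- tube_carrier_grip (a point): Middle of the tube carrier's handle bar: bar 112 mm long (carrier x), 12 mm wide, 14 mm high, centre 91 mm above the carrier's underside, on an upright at each end (x = +-52 mm), open below in between. Inside the case the bar's top is 104 mm above the bench.
- vial_carrier: The other carrier, same tray and handle bar, with four squat wide vials (black caps 35 mm wide, tops 40 mm above its underside). Must stay in its bay. Origin at the centre of its underside.
- reagent_bottle: Amber bottle, 60 mm diameter, 135 mm high, standing to the right of the case. Origin under its base.
- jar: White jar, 54 mm diameter, 70 mm high, to the left of the case. Origin under its base.
- beaker: Glass beaker, 72 mm diameter, 85 mm high, farther right. Origin under its base.
- marker: Black marker 130 x 14 x 14 mm lying on the bench in front to the right. Origin under its middle.
- tip_box: Blue box of pipette tips 85 x 125 x 69 mm, on the left. Origin under its middle.
- pipette: Grey and white pipette about 230 mm long, 35 mm high, lying on the left. Origin on its underside near mid-length.

How it is judged:
On the way, in this order (a step that is already met when the one before it is completed fails the run):
1. the latch lever is swung clear of the lid (value of joint latch above 1.33 rad and value of joint lid below 0.1 rad), for 0.1 s.
2. the lid is opened, with both carriers still standing in the case (value of joint lid above 1.3 rad and height (world z) of tube_carrier below 0.03 m), for 0.2 s.
3. the tube carrier is lifted above the rim, level and still (height (world z) of tube_carrier above 0.127 m and angle between tube_carrier's own z axis and vertical below 0.12 rad and contact force between tube_carrier and the fingers above 0.5 N and contact force between tube_carrier and case below 0.2 N and contact force between tube_carrier and vial_carrier below 0.2 N and linear speed of tube_carrier below 0.03 m/s and angular speed of tube_carrier below 0.2 rad/s), for 0.5 s.
At the end, for the whole second after the job is handed in: The gripper holds the tube carrier still (under 0.03 m/s, 0.2 rad/s), within 0.12 rad of level, its underside over 127 mm above the bench (15 mm over the rim), touching neither case, lid nor other carrier; lid open beyond 1.3 rad; vial carrier still standing in the case (all of step 3 and value of joint lid above 1.3 rad and height (world z) of vial_carrier below 0.015 m); the arm keeps its last pose, push and grip.
It fails at once if the tube carrier is tipped by more than 0.35 rad (angle between tube_carrier's own z axis and vertical above 0.35 rad).
It fails at once if the vial carrier is shifted by more than 30 mm or tipped (distance of vial_carrier from where it was at the start of the episode above 0.03 m or angle between vial_carrier's own z axis and vertical above 0.35 rad).
It fails at once if a bottle, jar, beaker, marker, tip box or pipette is shifted by more than 30 mm or knocked over (distance of any of reagent_bottle, jar, beaker, marker, tip_box, pipette from where it was at the start of the episode above 0.03 m or angle between any of reagent_bottle, jar, beaker, tip_box's own z axis and vertical above 0.4 rad).
It also fails if it takes over 69 s, if anything falls off the work surface, if the arm or the gripper's body presses on something with over 40 N, if the wrist force passes 120 N, or if a joint passes its speed limit or range.

## Working session

There is one attempt and no reset: what is moved stays moved. The work goes in short steps, Python scripts to look and compute and a tool call to move; the robot and the scene stay as the last step left them, time stands still between calls to the robot, and variables do not carry over. Pictures are saved under pics/ and viewed, at most 10 in all, crops included, and the job is handed in when it is done.

Besides the shell and the picture viewer there is one more tool, called as name([rows], argument=value, ...), one row to a line, values as JSON. servo_tool: Moves the arm, as the interface text tells. Its arguments: {"type":"object","properties":{"increments":{"type":"array"},"force":{"type":"number"}},"required":["increments"]}

```bash
mkdir -p pics; cat > h.py <<'E'
import numpy as np, cv2
from scipy.spatial.transform import Rotation as R
from plant import *
def cam(n):
    p=camera_params(n); im,d=read_camera(n)
    return p,im,d
def world(p,u,v,z):
    """depth pixels -> world"""
    K=np.array([[p['fx'],0,p['cx']],[0,p['fy'],p['cy']],[0,0,1]]);
    pts=np.stack([np.ravel(u),np.ravel(v)],-1).astype(float)[:,None]
    s=cv2.undistortPoints(pts,K,np.array([p['k1'],0,0,0.]))[:,0]
    z=np.ravel(z)
    c=np.c_[s*z[:,None],z]
    Rm=R.from_rotvec(np.ravel(p['rvec'])).as_matrix()
    return (c-np.ravel(p['tvec']))@Rm
def cloud(p,d):
    v,u=np.mgrid[:480,:640]
    W=world(p,u,v,d).reshape(480,640,3); W[d<=0]=np.nan; return W
def onplane(p,u,v,h):
    """pixel -> world at height h"""
    a=world(p,u,v,np.zeros(np.size(u))); b=world(p,u,v,np.ones(np.size(u)))
    return a+(b-a)*((h-a[:,2:])/(b-a)[:,2:])
def proj(p,X):
    K=np.array([[p['fx'],0,p['cx']],[0,p['fy'],p['cy']],[0,0,1]])
    return cv2.projectPoints(np.array(X,float).reshape(-1,1,3),np.ravel(p['rvec']),np.ravel(p['tvec']),K,np.array([p['k1'],0,0,0.]))[0][:,0]
E
python3 - <<'E'
from h import *
for n in ('top','scene'):
    p,im,d=cam(n); cv2.imwrite(f'pics/{n}0.png',im[:,:,::-1]); np.savez(f'{n}0.npz',im=im,d=d)
    print(n,p, 'campos',world(p,[320],[240],[0.]))
s=read_state(); print(s['tool_pos'],s['orientation'],s['t'],s['force'])
print(R.from_rotvec(s['orientation']).as_matrix().round(3))
E
```

```text
top {'fx': 574.9059815336409, 'fy': 574.9059815336409, 'cx': 314.00448973467013, 'cy': 234.86785782243237, 'k1': -0.05950251347594974, 'rvec': array([ 2.15050805, -2.20261071,  0.08609983]), 'tvec': array([0.04261743, 0.50541803, 1.32573897])} campos [[0.39401099 0.0260011  1.36342463]]
scene {'fx': 580.9937110853089, 'fy': 580.9937110853089, 'cx': 316.8590356712478, 'cy': 242.79964836645493, 'k1': 0.027135559222918017, 'rvec': array([ 1.99186186,  1.81240366, -0.48128122]), 'tvec': array([-0.10403243, -0.37713255,  1.78014082])} campos [[ 1.23629455 -0.03904994  1.3386575 ]]
[ 0.17602465 -0.57338057  0.40376865] [-3.10515078e+00 -4.65816948e-01  2.13935620e-04] 0.1 [0.5443795  0.06674176 0.11166894]
[[ 0.956  0.293 -0.   ]
 [ 0.293 -0.956  0.002]
 [ 0.    -0.002 -1.   ]]
```

View pics/top0.png

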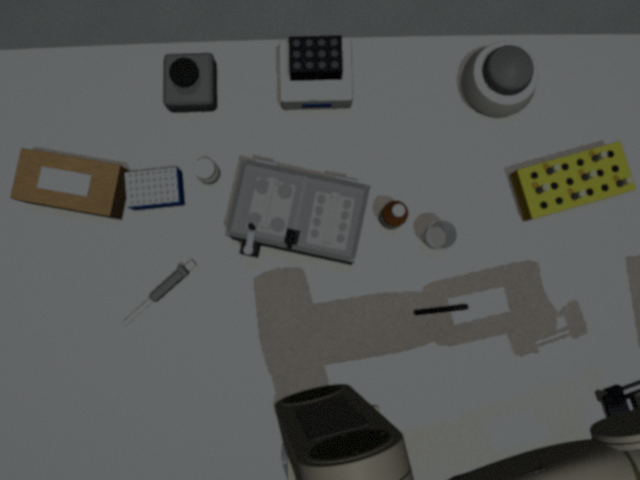

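View pics/scene0.png

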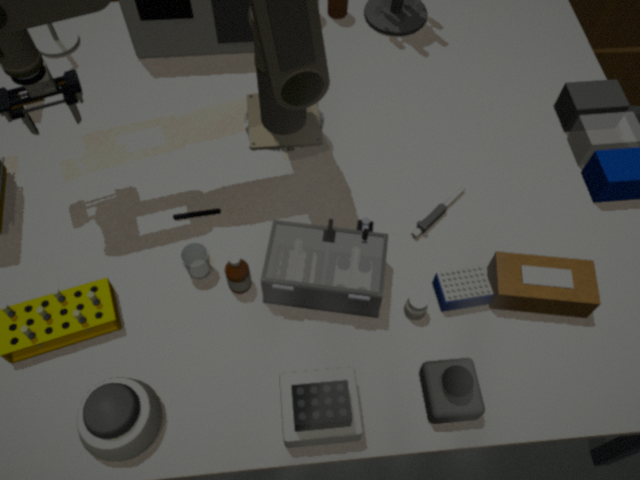

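The top view shows the case with its lid corners near (241,157), (370,184), (355,263) and (227,235). The latch knob is near (252,228) and the lid fin near (292,237). The tubes are in the right bay (x≈330). The scene view agrees. I'll zoom in next.

```bash
python3 - <<'E'
from h import *
z=np.load('top0.npz'); im,d=z['im'],z['d']; p=camera_params('top')
c=im[145:275,215:385][:,:,::-1]; c=np.clip(c.astype(float)*1.9,0,255).astype(np.uint8)
c=cv2.resize(c,None,fx=4.5,fy=4.5,interpolation=cv2.INTER_CUBIC)
for k in range(220,385,20): cv2.putText(c,str(k),(int((k-215)*4.5),10),0,.4,(0,255,255)); cv2.line(c,(int((k-215+.5)*4.5),12),(int((k-215+.5)*4.5),20),(0,255,255))
for k in range(160,275,20): cv2.putText(c,str(k),(0,int((k-145+.5)*4.5)),0,.4,(0,255,255))
cv2.imwrite('pics/crop.png',c)
W=cloud(p,d)
print(onplane(p,[241,370,355,227],[157,184,263,235],.119).round(4))
sub=W[140:280,200:440]; Z=sub[...,2]
for lo,hi in ((.155,.175),(.14,.154),(.112,.123)):
    m=(Z>lo)&(Z<hi); print(lo,m.sum(),np.argwhere(m)[:12].tolist() if m.sum()<200 else '', np.nanmean(sub[m],0))
m=((Z>.109)&(Z<.125)).astype(np.uint8); m[:,170:]=0
n,l,st,_=cv2.connectedComponentsWithStats(m); k=1+np.argmax(st[1:,4]); pts=sub[l==k][:,:2].astype(np.float32)
r=cv2.minAreaRect(pts*1000); print(r,cv2.boxPoints(r))
E
```

```text
[[ 0.6741  0.1869  0.119 ]
 [ 0.6069 -0.095   0.119 ]
 [ 0.4349 -0.057   0.119 ]
 [ 0.5024  0.2195  0.119 ]]
0.155 109 [[82, 50], [82, 51], [83, 49], [83, 50], [83, 51], [83, 52], [83, 53], [84, 48], [84, 49], [84, 50], [84, 51], [84, 52]] [0.49788935 0.10780156 0.16173732]
0.14 20 [[66, 195], [85, 55], [86, 55], [87, 54], [87, 55], [88, 54], [89, 51], [89, 52], [89, 53], [89, 54], [93, 94], [94, 94]] [0.5013154  0.10215944 0.14700076]
0.112 9616  [0.55598028 0.06502883 0.11842407]
((543.3146362304688, 68.11359405517578), (286.48974609375, 215.36343383789062), 76.46197509765625) [[405.0926   -45.94391 ]
 [614.4721   -96.358475]
 [681.5367   182.1711  ]
 [472.15717  232.58566 ]]
```

View pics/crop.png

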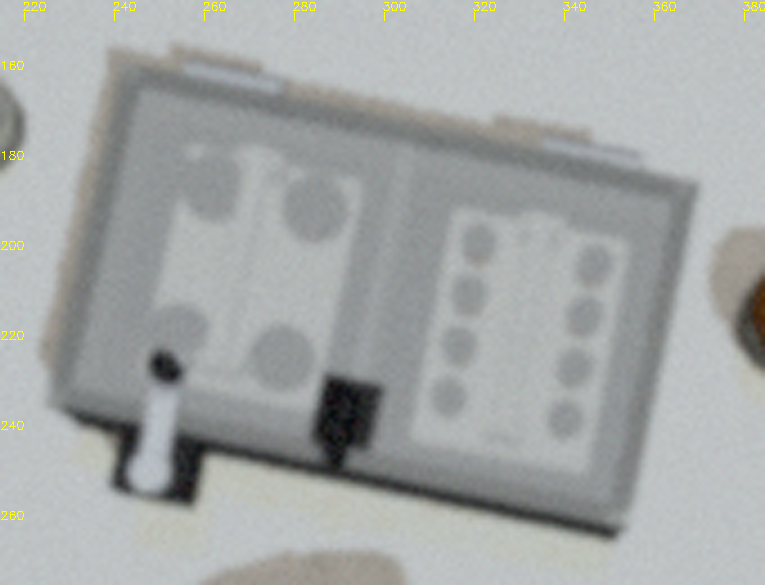

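The crop shows the lid's four corners sharply, the knob top at crop (166,362) and the latch pivot at (148,475). The fin is at (348,400). The eight tube caps run from (478,243) to (565,418).

```bash
python3 - <<'E'
from h import *
p=camera_params('top')
f=lambda c,h:(lambda c:onplane(p,c[:,0]/4.5+214.5,c[:,1]/4.5+144.5,h))(np.array(c,float))
L=f([(125,66),(697,185),(622,520),(50,405)],.119); print('lid',L.round(4),'\nctr',L.mean(0))
y=L[0]-L[1]+L[3]-L[2]; yaw=-np.arctan2(y[0],y[1]); print('yaw',yaw, np.linalg.norm(L[0]-L[1]),np.linalg.norm(L[0]-L[3]))
K=f([(166,362)],.165); P=f([(148,473)],.131); print('knob',K,'pivot',P,np.linalg.norm((K-P)[0,:2]),'ang',np.arctan2(*(K-P)[0,1::-1])-yaw)
C=f([(478,243),(468,295),(458,347),(448,397),(593,265),(583,317),(573,368),(565,418)],.074); c=C.mean(0);print('carrier',c)
a=C[[0,4]].mean(0)-C[[3,7]].mean(0); print('cyaw',np.arctan2(a[1],a[0]))
ex=np.array([np.cos(yaw),np.sin(yaw)]);ey=np.array([-ex[1],ex[0]]);o=L.mean(0)[:2]
for n,q in(('knob',K[0]),('piv',P[0]),('car',c)): print(n,'in case',(q[:2]-o)@ex,(q[:2]-o)@ey)
for n,l in (('piv',(-.09,.085)),('handle',(-.069,0)),('hinge',(.086,0)),('grip',(0,-.07))): print(n,o+l[0]*ex+l[1]*ey)
T=f([(345,405)],.16);print('fin',T,(T[0,:2]-o)@ex,(T[0,:2]-o)@ey)
E
```

```text
lid [[ 0.6692  0.1841  0.119 ]
 [ 0.6033 -0.0936  0.119 ]
 [ 0.4414 -0.0523  0.119 ]
 [ 0.5036  0.2226  0.119 ]] 
ctr [0.55436859 0.06519968 0.119     ]
yaw -0.22761904738759609 0.28539855281989207 0.17000402754516977
knob [[0.51831841 0.16083729 0.165     ]] pivot [[0.46877148 0.17405951 0.131     ]] 0.051280850657848716 ang -0.03316616464698374
carrier [ 0.53897704 -0.00714921  0.074     ]
cyaw -0.21171573041052008
knob in case -0.05670177177780947 0.08503574368779844
piv in case -0.1079544206946872 0.08673622103132687
car in case 0.001331598222432869 -0.07395598685911274
piv [0.485871  0.1683165]
handle [0.48714835 0.08077012]
hinge [0.63815035 0.04579304]
grip [ 0.53857249 -0.00299477]
fin [[0.49661625 0.07800031 0.16      ]] -0.05915127780162527 -0.0005618544244565102
```

servo_tool([
  {"slide": [135, -150, 0], "dr": [0, 0, -0.65], "jaw": 0},
  {"slide": [135, -150, 0], "dr": [0, 0, -0.65], "jaw": 0},
  {"slide": [135, -150, 0], "dr": [0, 0, -0.65], "jaw": 0},
  {"slide": [135, -150, 0], "dr": [0, 0, -0.65], "jaw": 0},
  {"slide": [271, -300, 0], "dr": [0, 0, -1.31], "jaw": 0},
  {"slide": [271, -300, 0], "dr": [0, 0, -1.31], "jaw": 0},
  {"slide": [271, -300, 0], "dr": [0, 0, -1.31], "jaw": 0},
  {"slide": [271, -300, 0], "dr": [0, 0, -1.31], "jaw": 0},
  {"slide": [406, -450, 0], "dr": [0, 0, -1.96], "jaw": 0},
  {"slide": [406, -450, 0], "dr": [0, 0, -1.96], "jaw": 0},
  {"slide": [406, -450, 0], "dr": [0, 0, -1.96], "jaw": 0},
  {"slide": [406, -450, 0], "dr": [0, 0, -1.96], "jaw": 0},
  {"slide": [542, -602, 0], "dr": [0, 0, -2.617], "jaw": 0},
  {"slide": [542, -602, 0], "dr": [0, 0, -2.617], "jaw": 0},
  {"slide": [542, -602, 0], "dr": [0, 0, -2.617], "jaw": 0},
  {"slide": [542, -602, 0], "dr": [0, 0, -2.617], "jaw": 0},
  {"slide": [542, -602, 0], "dr": [0, 0, -2.617], "jaw": 0},
  {"slide": [542, -602, 0], "dr": [0, 0, -2.617], "jaw": 0},
  {"slide": [542, -602, 0], "dr": [0, 0, -2.617], "jaw": 0},
  {"slide": [542, -602, 0], "dr": [0, 0, -2.617], "jaw": 0},
], force=20)

```text
t: 2.1
tool_pos: [0.5174, 0.1608, 0.4044]
orientation: [-0.359, -3.12, 0.0]
force: [-0.9, -0.4, 0.0]
opening: 0.0929
gripper_force: 0.0
```

```bash
cat >> h.py <<'E'
def to(x,y,z,yaw=2.914):
    """print slide (mm) and dr for a tool-down target"""
    s=read_state(); A=R.from_rotvec(s['orientation'])
    T=R.from_matrix(np.array([[np.cos(yaw),np.sin(yaw),0],[np.sin(yaw),-np.cos(yaw),0],[0,0,-1]]))
    print('t',s['t'],'pos',s['tool_pos'].round(4) if hasattr(s['tool_pos'],'round') else s['tool_pos'],'slide',(A.inv().apply(np.array([x,y,z])-s['tool_pos'])*1000).round(1),'dr',(A.inv()*T).as_rotvec().round(4),'F',np.round(s['force'],1),'open',s['opening'])
E
python3 -c "
from h import *
to(.518,.161,.322); print(read_state()['q'])
p,im,d=cam('scene'); c=im[180:320,200:400][:,:,::-1]; c=np.clip(c*1.8,0,255).astype(np.uint8); cv2.imwrite('pics/s1.png',cv2.resize(c,None,fx=4,fy=4,interpolation=2))
u=proj(p,[.518,.161,.165])[0]; print(u,(u-[200,180])*4)"
```

```text
t 2.1 pos [0.5174 0.1608 0.4044] slide [-0.5  0.4 82.4] dr [-0.0003 -0.0006 -0.0016] F [-0.9 -0.4  0. ] open 0.09291205724800243
[ 2.06686110e-01 -2.63172706e-02  1.65103847e+00 -5.55065206e-05
  1.51757649e+00 -1.13488952e+00]
[362.88923019 230.0743958 ] [651.55692076 200.2975832 ]
```

servo_tool([
  {"slide": [0, 0, 30], "dr": [0, 0, 0], "jaw": 0},
  {"slide": [0, 0, 60], "dr": [0, 0, 0], "jaw": 0},
  {"slide": [0, 0, 75], "dr": [0, 0, 0], "jaw": 0.2},
  {"slide": [0, 0, 81], "dr": [0, 0, 0], "jaw": 0.5},
  {"slide": [0, 0, 81], "dr": [0, 0, 0], "jaw": 1},
  {"slide": [0, 0, 81], "dr": [0, 0, 0], "jaw": 1},
  {"slide": [0, 0, 81], "dr": [0, 0, 0], "jaw": 1},
  {"slide": [0, 0, 81], "dr": [0, 0, 0], "jaw": 1},
  {"slide": [0, 0, 81], "dr": [0, 0, 0], "jaw": 1},
  {"slide": [0, 0, 81], "dr": [0, 0, 0], "jaw": 1},
], force=20)

```text
t: 3.15
tool_pos: [0.5177, 0.161, 0.3241]
orientation: [0.355, 3.121, 0.0]
force: [-0.6, 0.4, 0.7]
opening: 0.0333
gripper_force: 0.0
```

servo_tool([
  {"slide": [0, 0, 0], "dr": [0, 0, 0], "jaw": 1},
  {"slide": [0, 0, 0], "dr": [0, 0, 0], "jaw": 1},
  {"slide": [0, 0, 0], "dr": [0, 0, 0], "jaw": 1},
  {"slide": [0, 0, 0], "dr": [0, 0, 0], "jaw": 1},
  {"slide": [0, 0, 0], "dr": [0, 0, 0], "jaw": 1},
  {"slide": [0, 0, 0], "dr": [0, 0, 0], "jaw": 1},
])

```text
t: 3.75
tool_pos: [0.5179, 0.1624, 0.324]
orientation: [0.354, 3.12, 0.006]
force: [3.7, 9.9, -3.0]
opening: 0.0131
gripper_force: 20.0
```

servo_tool([
  {"slide": [0.3, 5, 0], "dr": [0, 0, 0], "jaw": 1},
  {"slide": [1, 9.7, 0], "dr": [0, 0, 0], "jaw": 1},
  {"slide": [2.2, 14.5, 0], "dr": [0, 0, 0], "jaw": 1},
  {"slide": [3.9, 19.1, 0], "dr": [0, 0, 0], "jaw": 1},
  {"slide": [6, 23.5, 0], "dr": [0, 0, 0], "jaw": 1},
  {"slide": [8.6, 27.7, 0], "dr": [0, 0, 0], "jaw": 1},
  {"slide": [8.6, 27.7, 0], "dr": [0, 0, 0], "jaw": 1},
])

```text
t: 4.45
tool_pos: [0.5155, 0.19, 0.3239]
orientation: [0.355, 3.121, -0.001]
force: [0.2, -2.2, 2.2]
opening: 0.0136
gripper_force: 20.0
```

servo_tool([
  {"slide": [3, 4, 0], "dr": [0, 0, 0], "jaw": 1},
  {"slide": [6.3, 7.5, 0], "dr": [0, 0, 0], "jaw": 1},
  {"slide": [10, 10.7, 0], "dr": [0, 0, 0], "jaw": 1},
  {"slide": [13.9, 13.5, 0], "dr": [0, 0, 0], "jaw": 1},
  {"slide": [18.1, 16], "dr": [0, 0, 0], "jaw": 1},
  {"slide": [22.6, 18, 0], "dr": [0, 0, 0], "jaw": 1},
  {"slide": [27.3, 19.5, 0], "dr": [0, 0, 0], "jaw": 1},
  {"slide": [32.1, 20.6, 0], "dr": [0, 0, 0], "jaw": 1},
  {"slide": [37, 21.2, 0], "dr": [0, 0, 0], "jaw": 1},
  {"slide": [41.8, 21.3, 0], "dr": [0, 0, 0], "jaw": 1},
  {"slide": [46.7, 20.9, 0], "dr": [0, 0, 0], "jaw": 1},
  {"slide": [46.7, 20.9, 0], "dr": [0, 0, 0], "jaw": 1},
  {"slide": [46.7, 20.9, 0], "dr": [0, 0, 0], "jaw": 1},
])

```text
validation failed for argument at $.in...
```

One row lacked its third number; I'll resend it corrected.

servo_tool([
  {"slide": [3, 4, 0], "dr": [0, 0, 0], "jaw": 1},
  {"slide": [6.3, 7.5, 0], "dr": [0, 0, 0], "jaw": 1},
  {"slide": [10, 10.7, 0], "dr": [0, 0, 0], "jaw": 1},
  {"slide": [13.9, 13.5, 0], "dr": [0, 0, 0], "jaw": 1},
  {"slide": [18.1, 16, 0], "dr": [0, 0, 0], "jaw": 1},
  {"slide": [22.6, 18, 0], "dr": [0, 0, 0], "jaw": 1},
  {"slide": [27.3, 19.5, 0], "dr": [0, 0, 0], "jaw": 1},
  {"slide": [32.1, 20.6, 0], "dr": [0, 0, 0], "jaw": 1},
  {"slide": [37, 21.2, 0], "dr": [0, 0, 0], "jaw": 1},
  {"slide": [41.8, 21.3, 0], "dr": [0, 0, 0], "jaw": 1},
  {"slide": [46.7, 20.9, 0], "dr": [0, 0, 0], "jaw": 1},
  {"slide": [46.7, 20.9, 0], "dr": [0, 0, 0], "jaw": 1},
  {"slide": [46.7, 20.9, 0], "dr": [0, 0, 0], "jaw": 1},
])

```text
t: 5.75
tool_pos: [0.4739, 0.2232, 0.3242]
orientation: [-0.353, -3.121, -0.009]
force: [1.8, 14.2, -0.9]
opening: 0.0125
gripper_force: 19.4
```

servo_tool([
  {"slide": [46, 20, 0], "dr": [0, 0, 0], "jaw": 0},
  {"slide": [0, 0, 0], "dr": [0, 0, 0], "jaw": 0},
  {"slide": [0, 0, 0], "dr": [0, 0, 0], "jaw": 0},
  {"slide": [0, 0, 0], "dr": [0, 0, 0], "jaw": 0},
  {"slide": [0, 0, -25], "dr": [0, 0, 0], "jaw": 0},
  {"slide": [0, 0, -50], "dr": [0, 0, 0], "jaw": 0},
  {"slide": [0, 0, -70], "dr": [0, 0, 0], "jaw": 0},
  {"slide": [0, 0, -70], "dr": [0, 0, 0], "jaw": 0},
])

```text
t: 6.55
tool_pos: [0.4752, 0.2208, 0.3971]
orientation: [0.357, 3.117, 0.004]
force: [0.6, 0.9, 0.2]
opening: 0.0722
gripper_force: 0.0
```

```bash
python3 -c "
from h import *
to(.487,.081,.316)
p,im,d=cam('top'); c=im[145:275,215:385][:,:,::-1]; c=np.clip(c*1.8,0,255).astype(np.uint8); c=cv2.resize(c,None,fx=3,fy=3,interpolation=2)
p,im,d=cam('scene'); b=im[190:320,230:400][:,:,::-1]; b=np.clip(b*1.8,0,255).astype(np.uint8); b=cv2.resize(b,None,fx=1.7,fy=3,interpolation=2)
cv2.imwrite('pics/l1.png',np.hstack([c,b]))"
```

```text
t 6.55 pos [0.4752 0.2208 0.3971] slide [ -42.8 -133.8   80.8] dr [ 0.0032  0.0036 -0.0005] F [0.6 0.9 0.2] open 0.07217010253306134
```

View pics/l1.png

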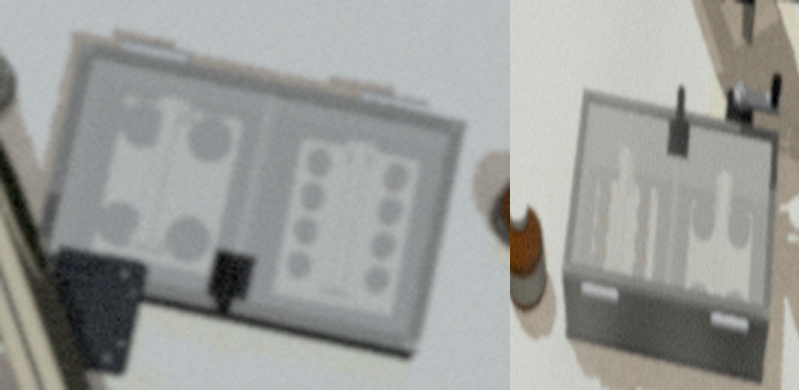

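The latch now lies along the case front, off the lid, with its knob at (776,85) in the right-hand view. The lid is still shut. Next is the fin.

servo_tool([
  {"slide": [-14, -45, 0], "dr": [0, 0, 0], "jaw": 0},
  {"slide": [-29, -90, 0], "dr": [0, 0, 0], "jaw": 0.2},
  {"slide": [-43, -134, 0], "dr": [0, 0, 0], "jaw": 0.35},
  {"slide": [-43, -134, 15], "dr": [0.003, 0.003, 0], "jaw": 0.5},
  {"slide": [-43, -134, 45], "dr": [0.003, 0.003, 0], "jaw": 0.5},
  {"slide": [-43, -134, 70], "dr": [0.003, 0.003, 0], "jaw": 0.5},
  {"slide": [-43, -134, 81], "dr": [0.003, 0.003, 0], "jaw": 0.5},
  {"slide": [-43, -134, 81], "dr": [0.003, 0.003, 0], "jaw": 1},
  {"slide": [-43, -134, 81], "dr": [0.003, 0.003, 0], "jaw": 1},
  {"slide": [-43, -134, 81], "dr": [0.003, 0.003, 0], "jaw": 1},
  {"slide": [-43, -134, 81], "dr": [0.003, 0.003, 0], "jaw": 1},
  {"slide": [-43, -134, 81], "dr": [0.003, 0.003, 0], "jaw": 1},
  {"slide": [-43, -134, 81], "dr": [0.003, 0.003, 0], "jaw": 1},
  {"slide": [-43, -134, 81], "dr": [0.003, 0.003, 0], "jaw": 1},
], force=20)

```text
t: 8.05
tool_pos: [0.4872, 0.0827, 0.3141]
orientation: [0.354, 3.121, 0.006]
force: [5.7, 15.7, -2.0]
opening: 0.0099
gripper_force: 20.0
```

```bash
python3 -c "
from h import *
to(.487,.081,.316)
a0=np.arctan2(.149-.113,.155); r=np.hypot(.036,.155)
for t in (.1,.2,.3,.4,.5,.6,.7,.8,.9,1,1.1,1.2,1.3,1.4,1.5,1.6,1.68):
  x=-r*np.cos(a0+t)+.155; z=r*np.sin(a0+t)-.036; print(t,round(-x*1000),0,round(-z*1000))"
```

```text
t 8.05 pos [0.4872 0.0827 0.3141] slide [-0.2 -1.7 -1.9] dr [ 0.0036 -0.0001  0.0017] F [ 5.7 15.7 -2. ] open 0.009923421470450406
0.1 -4 0 -15
0.2 -10 0 -30
0.3 -18 0 -44
0.4 -26 0 -58
0.5 -36 0 -70
0.6 -47 0 -81
0.7 -60 0 -91
0.8 -73 0 -100
0.9 -87 0 -108
1 -102 0 -114
1.1 -117 0 -118
1.2 -132 0 -122
1.3 -148 0 -123
1.4 -164 0 -123
1.5 -180 0 -121
1.6 -196 0 -118
1.68 -208 0 -114
```

servo_tool([
  {"slide": [-2, 1.5, -8], "dr": [0, 0, 0], "jaw": 1},
  {"slide": [-4, 1.5, -15], "dr": [0, 0, 0], "jaw": 1},
  {"slide": [-7, 1.5, -22], "dr": [0, 0, 0], "jaw": 1},
  {"slide": [-10, 1.5, -30], "dr": [0, 0, 0], "jaw": 1},
  {"slide": [-14, 1.5, -37], "dr": [0, 0, 0], "jaw": 1},
  {"slide": [-18, 1.5, -44], "dr": [0, 0, 0], "jaw": 1},
  {"slide": [-22, 1.5, -51], "dr": [0, 0, 0], "jaw": 1},
  {"slide": [-26, 1.5, -58], "dr": [0, 0, 0], "jaw": 1},
  {"slide": [-31, 1.5, -64], "dr": [0, 0, 0], "jaw": 1},
  {"slide": [-36, 1.5, -70], "dr": [0, 0, 0], "jaw": 1},
], force=20)

```text
t: 9.05
tool_pos: [0.5218, 0.0753, 0.3825]
orientation: [-0.354, -3.116, -0.0]
force: [-0.8, 7.6, -5.1]
opening: 0.0095
gripper_force: 20.0
```

servo_tool([
  {"slide": [-5, 0, -6], "dr": [0, 0, 0], "jaw": 1},
  {"slide": [-11, 0, -11], "dr": [0, 0, 0], "jaw": 1},
  {"slide": [-17, 0, -16], "dr": [0, 0, 0], "jaw": 1},
  {"slide": [-24, 0, -21], "dr": [0, 0, 0], "jaw": 1},
  {"slide": [-37, 0, -30], "dr": [0, 0, 0], "jaw": 1},
  {"slide": [-51, 0, -38], "dr": [0, 0, 0], "jaw": 1},
  {"slide": [-66, 0, -44], "dr": [0, 0, 0], "jaw": 1},
  {"slide": [-81, 0, -48], "dr": [0, 0, 0], "jaw": 1},
  {"slide": [-96, 0, -52], "dr": [0, 0, 0], "jaw": 1},
  {"slide": [-112, 0, -53], "dr": [0, 0, 0], "jaw": 1},
  {"slide": [-128, 0, -53], "dr": [0, 0, 0], "jaw": 1},
  {"slide": [-144, 0, -51], "dr": [0, 0, 0], "jaw": 1},
  {"slide": [-160, 0, -48], "dr": [0, 0, 0], "jaw": 1},
  {"slide": [-172, 0, -44], "dr": [0, 0, 0], "jaw": 1},
  {"slide": [-172, 0, -44], "dr": [0, 0, 0], "jaw": 1},
  {"slide": [-172, 0, -44], "dr": [0, 0, 0], "jaw": 1},
])

```text
t: 10.65
tool_pos: [0.6907, 0.0352, 0.4279]
orientation: [0.356, 3.121, -0.004]
force: [4.2, -1.4, 5.0]
opening: 0.0097
gripper_force: 20.0
```

servo_tool([
  {"slide": [0, 0, 0], "dr": [0, 0, 0], "jaw": 0.3},
  {"slide": [0, 0, 0], "dr": [0, 0, 0], "jaw": 0.3},
  {"slide": [0, 0, 0], "dr": [0, 0, 0], "jaw": 0.3},
  {"slide": [0, 0, 0], "dr": [0, 0, 0], "jaw": 0.3},
  {"slide": [0, 0, -20], "dr": [0, 0, 0], "jaw": 0.3},
  {"slide": [0, 0, -50], "dr": [0, 0, 0], "jaw": 0.4},
  {"slide": [0, 0, -80], "dr": [0, 0, 0], "jaw": 0.4},
  {"slide": [0, 0, -95], "dr": [0, 0, 0], "jaw": 0.4},
  {"slide": [40, 0, -95], "dr": [0, 0, 0], "jaw": 0.4},
  {"slide": [90, 0, -95], "dr": [0, 0, 0], "jaw": 0.4},
  {"slide": [140, 0, -95], "dr": [0, 0, 0], "jaw": 0.4},
  {"slide": [190, 0, -95], "dr": [0, 0, 0], "jaw": 0.4},
  {"slide": [240, 0, -95], "dr": [0, 0, 0], "jaw": 0.4},
  {"slide": [240, 0, -95], "dr": [0, 0, 0], "jaw": 0.4},
  {"slide": [240, 0, -95], "dr": [0, 0, 0], "jaw": 0.4},
])

```text
t: 12.15
tool_pos: [0.4553, 0.0899, 0.5225]
orientation: [-0.354, -3.12, 0.004]
force: [0.4, 0.1, -0.0]
opening: 0.0554
gripper_force: 0.0
```

```bash
python3 -c "
from h import *
to(.539,-.007,.31,yaw=np.pi-.212)
p,im,d=cam('top'); W=cloud(p,d); sub=W[120:280,210:400]; Z=sub[...,2]
np.savez('top2.npz',im=im,d=d)
c=im[125:275,215:385][:,:,::-1]; c=np.clip(c*1.8,0,255).astype(np.uint8); c=cv2.resize(c,None,fx=4,fy=4,interpolation=2); cv2.imwrite('pics/o1.png',c)
m=Z>.2; print('high',m.sum(), np.nanmin(sub[m],0) if m.any() else '', np.nanmax(sub[m],0) if m.any() else '')
"
```

```text
t 12.15 pos [0.4553 0.0899 0.5225] slide [-103.5  -75.2  212.6] dr [-0.0024 -0.001  -0.0139] F [ 0.4  0.1 -0. ] open 0.05537093520355557
high 12144 [ 0.39796151 -0.09529246  0.20004243] [0.68327779 0.18454075 0.76649289]
```

View pics/o1.png

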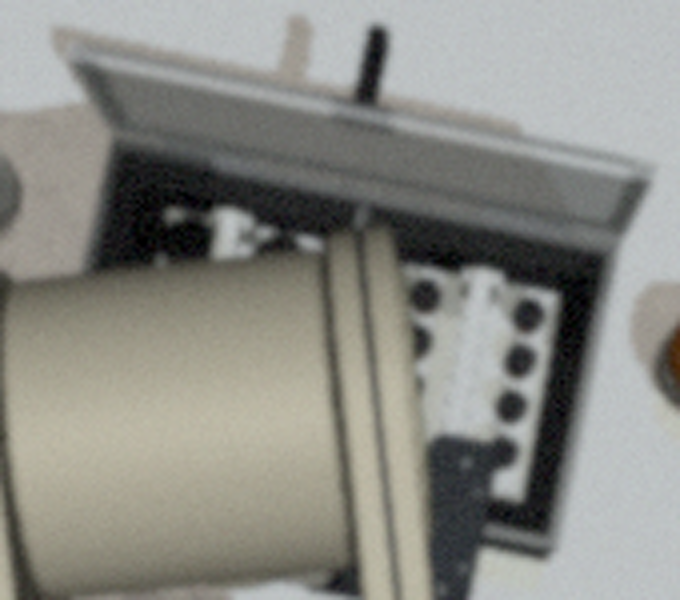

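The lid stands upright. The tube carrier's bar is visible, running from about (485,275) to (462,430) in the crop.

```bash
python3 -c "
from h import *
z=np.load('top2.npz'); p=camera_params('top'); W=cloud(p,z['d'])
a=np.array([-np.sin(-.212),np.cos(-.212)]); ax=np.array([a[1],-a[0]])
m=(W[...,2]>.092)&(W[...,2]<.118); q=W[m]; r=q[:,:2]-[.539,-.007]; l=r@a; x=r@ax
k=(abs(l)<.02)&(abs(x)<.07)
print(k.sum(),x[k].min(),x[k].max(),q[k].mean(0))
for lo in np.arange(-.06,.06,.015):
  j=k&(x>lo)&(x<lo+.015)
  if j.any(): print(round(lo,3),j.sum(),l[j].mean().round(4),l[j].min().round(4),l[j].max().round(4))
"
```

```text
226 -0.03563198432282132 0.0575347298876594 [ 0.55009308 -0.0103197   0.10277406]
-0.045 15 -0.0011 -0.0075 0.0042
-0.03 36 -0.0019 -0.0076 0.004
-0.015 35 -0.0017 -0.0074 0.0039
0.0 38 -0.0015 -0.0075 0.0042
0.015 32 -0.0014 -0.0072 0.0041
0.03 34 -0.0 -0.0052 0.006
0.045 36 0.0012 -0.0102 0.0108
```

servo_tool([
  {"slide": [-40, -30, 0], "dr": [0, 0, 0], "jaw": 0.4},
  {"slide": [-75, -55, 0], "dr": [0, 0, -0.014], "jaw": 0.4},
  {"slide": [-103, -77, 0], "dr": [0.0, 0, -0.014], "jaw": 0.4},
  {"slide": [-103, -77, 40], "dr": [0, 0, -0.014], "jaw": 0.4},
  {"slide": [-103, -77, 80], "dr": [0, 0, -0.014], "jaw": 0.4},
  {"slide": [-103, -77, 120], "dr": [0, 0, -0.014], "jaw": 0.4},
  {"slide": [-103, -77, 155], "dr": [0, 0, -0.014], "jaw": 0.4},
  {"slide": [-103, -77, 170], "dr": [0, 0, -0.014], "jaw": 0.4},
  {"slide": [-103, -77, 170], "dr": [0, 0, -0.014], "jaw": 0.4},
])

```text
t: 13.1
tool_pos: [0.5388, -0.0094, 0.3487]
orientation: [-0.334, -3.115, 0.004]
force: [-0.0, -0.7, -0.3]
opening: 0.0556
gripper_force: 0.0
```

```bash
python3 -c "
from h import *
to(.5387,-.0085,.266,yaw=np.pi-.212)"
```

```text
t 13.1 pos [ 0.5388 -0.0094  0.3487] slide [-0.5  1.1 82.7] dr [-0.0036 -0.0086 -0.0014] F [-0.  -0.7 -0.3] open 0.05564369360018515
```

servo_tool([
  {"slide": [0, 1, 30], "dr": [0, 0, 0], "jaw": 0.4},
  {"slide": [0, 1, 55], "dr": [0, 0, 0], "jaw": 0.4},
  {"slide": [0, 1, 72], "dr": [0, 0, 0], "jaw": 0.4},
  {"slide": [0, 1, 82], "dr": [0, 0, 0], "jaw": 0.4},
  {"slide": [0, 1, 82], "dr": [0, 0, 0], "jaw": 0.4},
  {"slide": [0, 1, 82], "dr": [0, 0, 0], "jaw": 1},
  {"slide": [0, 1, 82], "dr": [0, 0, 0], "jaw": 1},
  {"slide": [0, 1, 82], "dr": [0, 0, 0], "jaw": 1},
  {"slide": [0, 1, 82], "dr": [0, 0, 0], "jaw": 1},
  {"slide": [0, 1, 82], "dr": [0, 0, 0], "jaw": 1},
  {"slide": [0, 1, 82], "dr": [0, 0, 0], "jaw": 1},
  {"slide": [0, 1, 82], "dr": [0, 0, 0], "jaw": 1},
  {"slide": [0, 1, 82], "dr": [0, 0, 0], "jaw": 1},
  {"slide": [0, 1, 82], "dr": [0, 0, 0], "jaw": 1},
  {"slide": [0, 1, 82], "dr": [0, 0, 0], "jaw": 1},
], force=40)

```text
t: 14.6
tool_pos: [0.5385, -0.0081, 0.2695]
orientation: [-0.333, -3.12, 0.004]
force: [-0.4, 0.9, -0.8]
opening: 0.0117
gripper_force: 40.0
```

servo_tool([
  {"slide": [0, 0, -4], "dr": [0, 0, 0], "jaw": 1},
  {"slide": [0, 0, -10], "dr": [0, 0, 0], "jaw": 1},
  {"slide": [0, 0, -18], "dr": [0, 0, 0], "jaw": 1},
  {"slide": [0, 0, -28], "dr": [0, 0, 0], "jaw": 1},
  {"slide": [0, 0, -38], "dr": [0, 0, 0], "jaw": 1},
  {"slide": [0, 0, -48], "dr": [0, 0, 0], "jaw": 1},
  {"slide": [0, 0, -60], "dr": [0, 0, 0], "jaw": 1},
  {"slide": [0, 0, -72], "dr": [0, 0, 0], "jaw": 1},
  {"slide": [0, 0, -84], "dr": [0, 0, 0], "jaw": 1},
  {"slide": [0, 0, -96], "dr": [0, 0, 0], "jaw": 1},
  {"slide": [0, 0, -108], "dr": [0, 0, 0], "jaw": 1},
  {"slide": [0, 0, -120], "dr": [0, 0, 0], "jaw": 1},
  {"slide": [0, 0, -132], "dr": [0, 0, 0], "jaw": 1},
  {"slide": [0, 0, -142], "dr": [0, 0, 0], "jaw": 1},
  {"slide": [0, 0, -150], "dr": [0, 0, 0], "jaw": 1},
  {"slide": [0, 0, -156], "dr": [0, 0, 0], "jaw": 1},
  {"slide": [0, 0, -160], "dr": [0, 0, 0], "jaw": 1},
  {"slide": [0, 0, -160], "dr": [0, 0, 0], "jaw": 1},
  {"slide": [0, 0, -160], "dr": [0, 0, 0], "jaw": 1},
  {"slide": [0, 0, -160], "dr": [0, 0, 0], "jaw": 1},
])

```text
t: 16.6
tool_pos: [0.5391, -0.0078, 0.4291]
orientation: [-0.333, -3.12, 0.004]
force: [0.1, 0.0, -2.4]
opening: 0.0114
gripper_force: 40.0
```

servo_tool([
  {"slide": [0, 0, 0], "dr": [0, 0, 0], "jaw": 1},
  {"slide": [0, 0, 0], "dr": [0, 0, 0], "jaw": 1},
  {"slide": [0, 0, 0], "dr": [0, 0, 0], "jaw": 1},
  {"slide": [0, 0, 0], "dr": [0, 0, 0], "jaw": 1},
  {"slide": [0, 0, 0], "dr": [0, 0, 0], "jaw": 1},
  {"slide": [0, 0, 0], "dr": [0, 0, 0], "jaw": 1},
  {"slide": [0, 0, 0], "dr": [0, 0, 0], "jaw": 1},
  {"slide": [0, 0, 0], "dr": [0, 0, 0], "jaw": 1},
])

```text
t: 17.4
tool_pos: [0.5392, -0.0078, 0.4297]
orientation: [-0.333, -3.12, 0.004]
force: [-0.5, 0.1, -2.5]
opening: 0.0119
gripper_force: 40.0
```

```bash
python3 -c "
from h import *
p,im,d=cam('scene'); c=im[150:330,200:420][:,:,::-1]; c=np.clip(c*1.8,0,255).astype(np.uint8); cv2.imwrite('pics/e1.png',cv2.resize(c,None,fx=3.3,fy=3.3,interpolation=2))
print(read_state()['t'],read_state()['force'])"
```

```text
17.45 [ 0.71414398 -0.22026851 -2.54262899]
```

View pics/e1.png

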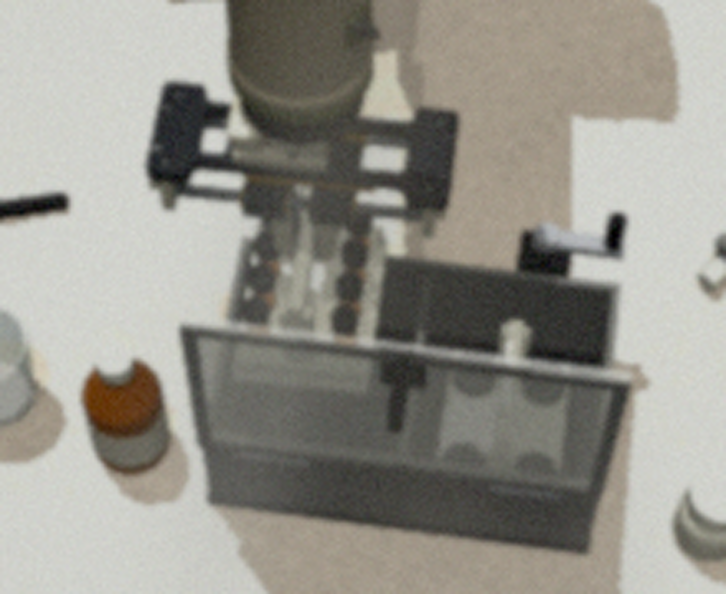

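The picture shows the tube carrier held level above the case, with its caps around (250–360, 240–320). The lid is open, the vials are still in their bay, and the wrist carries 2.5 N.

```bash
python3 -c "
from plant import *
print(close_job())"
```

```text
the job is handed in; nothing more can be done
None
```

The job is handed in at about 17.5 s: the latch is swung clear, the lid is upright, and the tube carrier is held level and still about 5 cm above the rim, with the vial carrier left in its bay; no verdict was returned.

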